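# Lid the weatherproof bit box and snap its four clips

## Robot

A 6-joint arm with a two-finger parallel gripper is mounted at the origin on the work surface. World frame = base frame: x ahead of the robot, y to its left, z up, the work surface at z = 0. Lengths are in mm, angles in rad, forces in N, time in s.
With the tool pointing down it reaches from about 275 to 825 mm from the base axis. Payload 5.2 kg.
Tool frame: the origin (TCP) lies midway between the tips of the shut fingers; the grasp point (between the pads) lies 19 mm behind it; z points along the fingers, y is the line along which they close (so a half turn about z gives the same grasp; the last joint's range is limited). The gripper opens to 93 mm and grips with 3 to 60 N. Pads are 15 mm wide; open, the fingers measure 128 mm over their backs; the gripper's body (75 mm by 188 mm) begins 65 mm behind the grasp point.
Start: joints at [-1.483, 0.259, 1.535, -0, 1.348, -0.203], TCP at [157.716, -526.907, 218.653] pointing down, gripper open.
Joint ranges: [-3.14, 3.14], [-0.91, 2.08], [0.19, 2.58], [-1.22, 4.36], [0.22, 2.71], [-3.12, 3.12]. Speed limits (rad/s): [2.57, 2.57, 3.14, 3.14, 3.14, 3.14].

## Interface

Orientations are given as a rotation vector (axis times angle).
In Python, from bench import get_obs, grab_frame, camera_model, hand_in gives the robot as it stands. The module is installed in compiled form; this text tells all that it offers.
- The arm moves only by the tool jog_arm, never from a script. Its argument "series" is a list of rows, each a list of 6 numbers: the shift along the tool's x, y, z in units of 40 mm (1.0 is 40 mm), then the turn, a rotation vector about the tool's x, y, z in units of 6 degrees (1.0 is 6 degrees). A call has 1 to 10 rows; each row is the pose to reach, as a shift and turn from the pose commanded when the call began, along the tool's axes at that moment; what a row does not reach only later rows make up. A row lasts 1/12 s, in which the tool goes at most 41.7 mm and 7.16 degrees, less where a joint would pass 70% of its speed; a pose out of reach is approached as far as the arm can. A call with a gripper value outside its range is refused whole. "claw" is the opening, from 0 (shut) to 1 (fully open), set as the call begins (left out, the last holds). The fingers move at their own pace and stop on an object; "grip_force" is the grip in N (left out, the last holds). Time passes only in rows, so rows that repeat a pose let the fingers close. It gives the time, the measured TCP pose, the force, the opening and the grip force at its end, in the units of the state.
- get_obs(): the state, without advancing time (a new reading comes with each control period).
- grab_frame(name): name is "scene" or "top"; returns the picture (480x640x3 uint8, blue, green, red); there is no depth.
- camera_model(name): a dict with "vfov" (degrees; the focal length in pixels is half the picture's height over the tangent of half this angle, whatever the lens; pixels are square), "cx", "cy" (the principal point, pixels), "pose" (4x4, takes a point from camera to world coordinates). Camera axes: x right, y down, z forward; pixel columns grow to the right and rows downward; lengths in mm; the calibration is good to about 2 mm. A picture is of the moment at which its call begins. camera_model takes no time and is no camera call.
- hand_in(): hands the job in; it is judged then, once.
The state is a dict: "clock": time; "joints": joint angles; "joint_vel": joint speeds; "effort": joint torques, N m; "tool_pos": TCP position; "ee_rot": TCP orientation; "contact_force": force on the tool from outside, world axes, zero at the start; "ft_torque": the same for the moment, N m; "finger_gap": finger opening in mm; "gripper_force": force on a finger pad.
Only numpy, scipy, OpenCV 4.12 (cv2) and the standard library are available. Lean on these libraries where they do the work, as an engineer would, in place of code of your own. Each camera call takes 0.05 s, during which the arm holds its last target. There are 200 camera calls.

## Task

Shut the weatherproof drill-bit box: set its lid squarely on the box, then press each of the four orange clips round the rim down and in until it has snapped fully home under its catch. Leave the level, mallet, corner clamp and socket case lying where they are, and do not knock the drill rack.

Things in the scene. Friction and masses are not known exactly. Their poses are not given: they have to be found in the camera images.
- box: Open dark weatherproof drill-bit box, 140 (x) x 200 (y) x 60 mm tall, walls 3.5 mm, on the 3 mm mat (mat top at z = 0.003). Heavy, does not shift. Origin: centre of its underside. Mid-way along each wall a sprung catch lug 32 mm wide sticks out 13 mm, its lower edge 29 mm above the mat.
- box_rim (a point): Centre of the box's mouth at rim height, 60 mm above the mat; x across the 140 mm, y along the 200 mm, z up.
- lid_grip (a point): Centre of the grip ridge on the grey loose lid (0.2 kg, lying right way up on the mat). Ridge 24 mm wide (x), 100 mm long (y), 18 mm tall; the point is 9 mm above the top of the plate, 22 mm above the lid's underside. z up. Seated, the point is 15 mm straight above box_rim. The lid fits either way round (half turn).
- lid_plug (a point): Centre of the lid's underside, 22 mm below lid_grip, same axes. Lid plate 146 (x) x 206 (y) x 6 mm; under it a round-edged sealing plug 7 mm deep fits inside the rim with 1.5 mm play all round. Seated, the plate rests on the rim and this point is 7 mm below box_rim; the ridge's top is then 87 mm above z = 0.
- clip_1_pad (a point): Orange snap clip on the lid's +x edge (a 200 mm long side): wing 70 mm wide, 46 mm long, 4 mm thick, with a 40 x 10 mm window; hinge axis in the plane of its outer face, 7 mm outside the box's wall and 63 mm above the mat once the lid is on. Near the free end a 60 mm wide thumb pad stands 9 mm out from the outer face, clear of the catch. Point: middle of the pad's face, 41 mm from the hinge; x from hinge to free end, z out of the pad.
- clip_1 (a joint): Angle of clip 1: 0 = level, negative = raised, 1.571 = flat against the wall (stop at 1.67). Stays where left. With the lid on, it folds down with under 1 N to about 1.3 rad, where it meets the catch; about 3 to 10 N towards the wall near its free end snaps it under the catch, where it stays at 1.5 to 1.67.
- clip_2_pad (a point): Orange snap clip on the lid's +y edge (a 140 mm short side): wing 70 mm wide, 46 mm long, 4 mm thick, with a 40 x 10 mm window; hinge axis in the plane of its outer face, 7 mm outside the box's wall and 63 mm above the mat once the lid is on. Near the free end a 60 mm wide thumb pad stands 9 mm out from the outer face, clear of the catch. Point: middle of the pad's face, 41 mm from the hinge; x from hinge to free end, z out of the pad.
- clip_2 (a joint): Angle of clip 2: 0 = level, negative = raised, 1.571 = flat against the wall (stop at 1.67). Stays where left. With the lid on, it folds down with under 1 N to about 1.3 rad, where it meets the catch; about 3 to 10 N towards the wall near its free end snaps it under the catch, where it stays at 1.5 to 1.67.
- clip_3_pad (a point): Orange snap clip on the lid's -x edge (a 200 mm long side): wing 70 mm wide, 46 mm long, 4 mm thick, with a 40 x 10 mm window; hinge axis in the plane of its outer face, 7 mm outside the box's wall and 63 mm above the mat once the lid is on. Near the free end a 60 mm wide thumb pad stands 9 mm out from the outer face, clear of the catch. Point: middle of the pad's face, 41 mm from the hinge; x from hinge to free end, z out of the pad.
- clip_3 (a joint): Angle of clip 3: 0 = level, negative = raised, 1.571 = flat against the wall (stop at 1.67). Stays where left. With the lid on, it folds down with under 1 N to about 1.3 rad, where it meets the catch; about 3 to 10 N towards the wall near its free end snaps it under the catch, where it stays at 1.5 to 1.67.
- clip_4_pad (a point): Orange snap clip on the lid's -y edge (a 140 mm short side): wing 70 mm wide, 46 mm long, 4 mm thick, with a 40 x 10 mm window; hinge axis in the plane of its outer face, 7 mm outside the box's wall and 63 mm above the mat once the lid is on. Near the free end a 60 mm wide thumb pad stands 9 mm out from the outer face, clear of the catch. Point: middle of the pad's face, 41 mm from the hinge; x from hinge to free end, z out of the pad.
- clip_4 (a joint): Angle of clip 4: 0 = level, negative = raised, 1.571 = flat against the wall (stop at 1.67). Stays where left. With the lid on, it folds down with under 1 N to about 1.3 rad, where it meets the catch; about 3 to 10 N towards the wall near its free end snaps it under the catch, where it stays at 1.5 to 1.67.
- level: Yellow bubble level, 200 x 24 x 45 mm, standing on its base along one 200 mm side of the box, about 70 mm off; origin at the centre of its underside, x along it. Leave alone.
- mallet: Small wooden mallet lying flat: handle 20 mm thick along its x from -80 to +80 mm, axis 26 mm up; head 60 x 90 x 50 mm (x, y, z) centred at x = +110 mm. Origin on the mat under the middle of the handle. Lies along the other 200 mm side of the box. Leave alone.
- clamp: Aluminium corner clamp, about 150 x 150 mm and 36 mm tall, origin under its middle. Leave alone.
- socket_case: Closed chrome socket set case, 110 x 190 x 46 mm, origin at the centre of its underside, y along the 190 mm. Leave alone.
- rack: Drill bit rack standing on the mat beside the +y wall of the box, about 100 mm or more from it: 80 mm deep (x), 240 mm long (y), up to 165 mm tall with its bits; fixed. Origin at the centre of its underside, front towards the box. Do not knock.

How it is judged (in metres and radians):
On the way:
1. the lid sits fully down on the box's rim (horizontal distance between lid_grip and box_rim below 0.005 m and z of lid_grip in the frame of box_rim between 0.0125 and 0.017 m), for 0.2 s.
At the end, for the whole second after the job is handed in: The lid lies flush on the box (centre within 5 mm, not standing more than 2 mm proud of the rim), released and at rest; all four clips are snapped under their catches (each joint past 1.49 rad); the level, mallet, clamp and socket case are within 20 mm of where they started (all of step 1 and angle between the z axis of lid_grip and the z axis of box_rim, either way round below 0.03 rad and value of joint each of clip_1, clip_2, clip_3, clip_4 above 1.49 rad and distance of each of level, mallet, clamp, socket_case from where it was at the start of the episode below 0.02 m); the robot touches nothing.
It fails at once if the level is shifted by more than 20 mm (distance of level from where it was at the start of the episode above 0.02 m).
It fails at once if the mallet is shifted by more than 20 mm (distance of mallet from where it was at the start of the episode above 0.02 m).
It fails at once if the clamp is shifted by more than 20 mm (distance of clamp from where it was at the start of the episode above 0.02 m).
It fails at once if the socket case is shifted by more than 20 mm (distance of socket_case from where it was at the start of the episode above 0.02 m).
It fails at once if the drill rack is knocked (more than 8 N) (contact force between anything else and rack above 8 N).
It also fails if it takes over 72 s, if anything falls off the work surface, if the arm or the gripper's body presses on something with over 40 N, if the wrist force passes 120 N, or if a joint passes its speed limit or range.

## Working session

There is one attempt and no reset: what is moved stays moved. The work goes in short steps, Python scripts to look and compute and a tool call to move; the robot and the scene stay as the last step left them, time stands still between calls to the robot, and variables do not carry over. Pictures are saved under pics/ and viewed, at most 10 in all, crops included, and the job is handed in when it is done.

Besides the shell and the picture viewer there is one more tool, called after "Call:" in YAML: its name, and indented under it one key for each argument. jog_arm: Moves the arm, as the interface text tells. Its arguments: {"type":"object","properties":{"series":{"type":"array"},"claw":{"type":"number"},"grip_force":{"type":"number"}},"required":["series"]}

```bash
mkdir -p pics
python3 - <<'E'
from bench import *
import cv2,numpy as np
np.set_printoptions(precision=4,suppress=True)
for n in("scene","top"):
    cv2.imwrite(f"pics/{n}0.png",grab_frame(n)); m=camera_model(n); print(n,m["vfov"],m["cx"],m["cy"]); print(m["pose"]); print([k for k in m])
print(get_obs())
E
```

```text
scene 51.07607059264102 316.95225137069144 239.92825204071215
[[  -0.8659    0.3922   -0.3105  963.932 ]
 [   0.4999    0.6572   -0.5641  738.008 ]
 [  -0.0172   -0.6437   -0.7651 1103.2252]
 [   0.        0.        0.        1.    ]]
['vfov', 'cx', 'cy', 'pose']
top 52.29742467926742 320.9768465700767 248.93698036755055
[[   0.0177   -0.9983    0.0553  450.2778]
 [  -0.9998   -0.0177    0.0007  -17.0717]
 [   0.0003   -0.0553   -0.9985 1386.2237]
 [   0.        0.        0.        1.    ]]
['vfov', 'cx', 'cy', 'pose']
{'clock': 0.1, 'joints': array([-1.4828,  0.2593,  1.536 , -0.    ,  1.348 , -0.2028]), 'joint_vel': array([ 0.0005, -0.0019, -0.0012, -0.0014, -0.0001, -0.0008]), 'effort': array([  0.0032, -43.8208, -28.4644,   0.0722,   0.0362,  -0.0001]), 'tool_pos': array([ 157.6727, -526.3967,  217.9016]), 'ee_rot': array([-3.1068, -0.455 , -0.0001]), 'contact_force': array([ 0.5027, -0.1816, -0.3668]), 'ft_torque': array([-0.0359,  0.0119, -0.0217]), 'gripper_force': 0.0, 'finger_gap': 93.2105879206484}
```

View pics/top0.png

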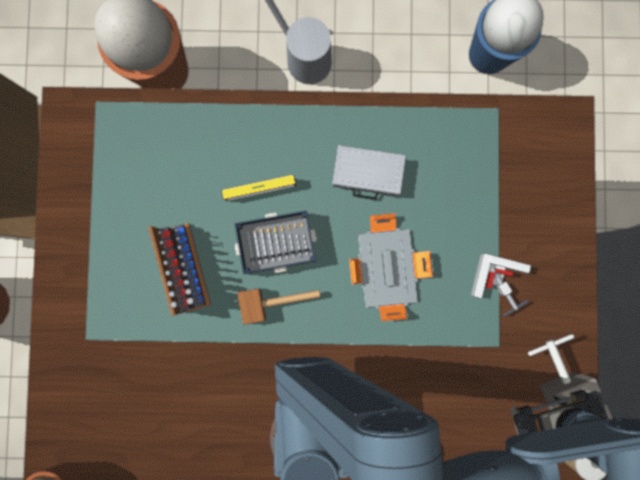

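View pics/scene0.png

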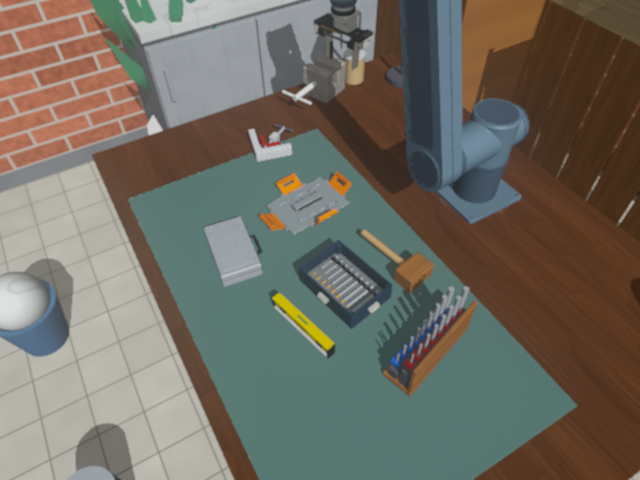

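The pictures show the box at about (276,243) in the top view, with its long side along world y. The lid is at (388,268), turned about 90° from the box. The mallet, level and rack lie around the box.

```bash
cat > u.py <<'E'
import cv2,numpy as np
from bench import *
np.set_printoptions(precision=3,suppress=True)
def ray(n,px,z):
    "pixels Nx2 -> world points on plane z"
    m=camera_model(n);f=240/np.tan(np.radians(m["vfov"]/2));P=m["pose"]
    px=np.atleast_2d(np.array(px,float))
    d=np.c_[(px[:,0]-m["cx"])/f,(px[:,1]-m["cy"])/f,np.ones(len(px))]@P[:3,:3].T
    return P[:3,3]+d*((z-P[2,3])/d[:,2])[:,None]
def proj(n,p):
    m=camera_model(n);f=240/np.tan(np.radians(m["vfov"]/2));P=m["pose"]
    c=(np.atleast_2d(p)-P[:3,3])@P[:3,:3]
    return c[:,:2]/c[:,2:]*f+[m["cx"],m["cy"]]
E
python3 - <<'E'
from u import *
t=cv2.imread("pics/top0.png");s=cv2.imread("pics/scene0.png")
a=cv2.resize(t[200:330,228:440],None,fx=3.75,fy=3.75,interpolation=cv2.INTER_CUBIC);cv2.imwrite("pics/c1.png",a)
a=cv2.resize(s[165:330,250:400],None,fx=3.6,fy=3.6,interpolation=cv2.INTER_CUBIC);cv2.imwrite("pics/c2.png",a)
h=cv2.cvtColor(t,cv2.COLOR_BGR2HSV)
for p in [(388,240),(392,262),(383,222),(425,264),(240,245),(276,270),(276,217),(250,240),(310,225),(340,240),(320,280)]: print(p,t[p[1],p[0]],h[p[1],p[0]])
# mat edge straightness
g=cv2.inRange(h,(70,60,60),(95,255,255))
for r in (105,140,200,250,300,335):
    xs=np.flatnonzero(g[r]);print(r,xs.min(),xs.max())
for c in (110,200,320,420,490):
    ys=np.flatnonzero(g[:,c]);print("col",c,ys.min(),ys.max())
print(ray("top",[(96,102),(498,108),(498,346),(86,340),(276,243),(388,268)],3))
E
```

```text
(388, 240) [175 172 161] [ 96  20 175]
(392, 262) [112 110 106] [100  14 112]
(383, 222) [ 65 103 164] [ 12 154 164]
(425, 264) [ 77 105 140] [ 13 115 140]
(240, 245) [51 39 39] [120  60  51]
(276, 270) [172 181 182] [ 27  14 182]
(276, 217) [67 58 51] [107  61  67]
(250, 240) [105 101  99] [110  15 105]
(310, 225) [84 83 68] [92 49 84]
(340, 240) [131 138 106] [ 83  59 138]
(320, 280) [137 145 113] [ 83  56 145]Traceback (most recent call last):
  File "<stdin>", line 10, in <module>
    return umr_minimum(a, axis, None, out, keepdims, initial, where)
ValueError: zero-size array to reduction operation minimum which has no identity
```

View pics/c1.png

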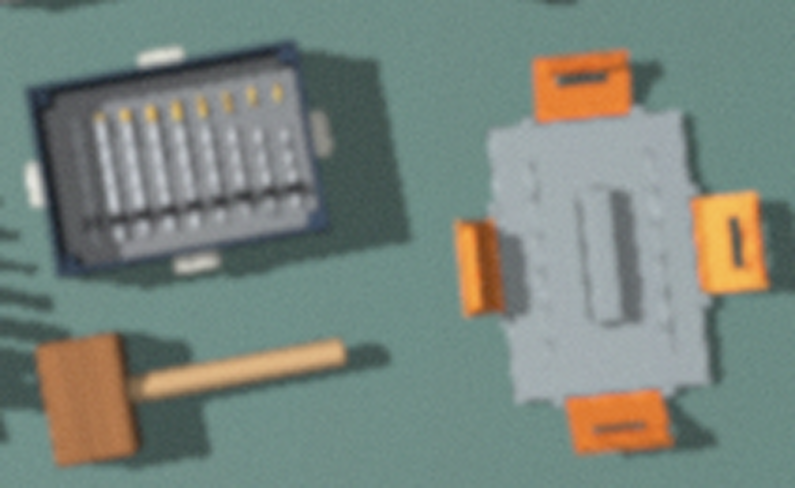

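View pics/c2.png

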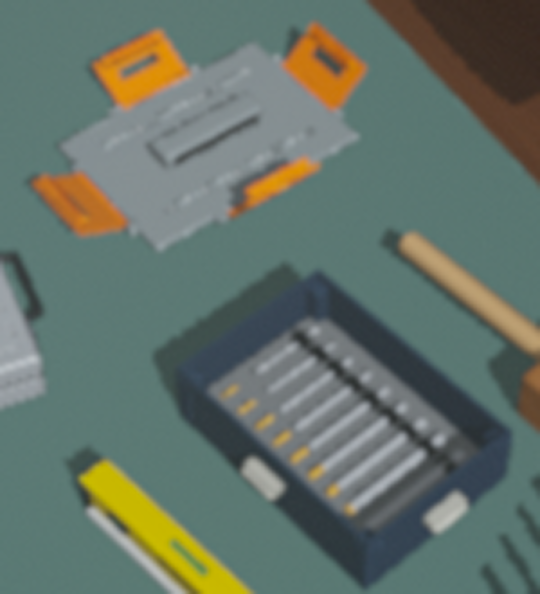

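The crops show the lid with all four clips raised. The +y-facing one is the steepest. The box rim shows clearly at about (236–316, 212–273), and the box itself is empty of obstructions. Next I fit edges for both poses.

```bash
cat >> u.py <<'E'
def avg(n,k=8): return np.mean([grab_frame(n).astype(float) for _ in range(k)],0)
def rect(img,n,roi,z,size,fn,thr,skip,S=4):
    "fit rectangle of world size (a,b) to a mask contour; returns centre, yaw of long axis, measured sizes"
    x0,y0,x1,y1=roi
    L=fn(cv2.resize(cv2.GaussianBlur(img,(0,0),.7)[y0:y1,x0:x1],None,fx=S,fy=S,interpolation=cv2.INTER_CUBIC))
    M=cv2.morphologyEx((L>thr).astype(np.uint8),cv2.MORPH_CLOSE,np.ones((5,5)))
    c=max(cv2.findContours(M,cv2.RETR_EXTERNAL,cv2.CHAIN_APPROX_NONE)[0],key=cv2.contourArea)[:,0]
    W=ray(n,(c+.5)/S-.5+[x0,y0],z)[:,:2]
    return fitrect(W,size,skip)
def fitrect(W,size,skip):
    (cx,cy),(w,h),a=cv2.minAreaRect(W.astype(np.float32)); C=np.array([cx,cy])
    th=np.radians(a if w>h else a+90)
    for it in range(8):
        u=np.array([np.cos(th),np.sin(th)]);v=np.array([-u[1],u[0]])
        p=(W-C)@np.c_[u,v]; ls=[]
        for ax,half in((0,size[0]/2),(1,size[1]/2)):
            o=1-ax; oh=size[o]/2
            for s in(1,-1):
                k=(abs(p[:,ax]*s-half)<(12 if it<2 else 5))&(abs(p[:,o])<oh-8)&(abs(p[:,o])>skip)
                f=cv2.fitLine(p[k].astype(np.float32),cv2.DIST_HUBER,0,.01,.01).ravel()
                d=f[:2]*np.sign(f[o]); off=f[2+ax]-f[2+o]*d[ax]/d[o]
                ls.append((off,d[ax]/d[o],k.sum()))
        e=[l[0] for l in ls]
        C=C+u*(e[0]+e[1])/2+v*(e[2]+e[3])/2
        th+=((ls[2][1]+ls[3][1])/2-(ls[0][1]+ls[1][1])/2)/2
    return C,th,np.array([e[0]-e[1],e[2]-e[3]]),np.array([(l[1],l[2]) for l in ls])
E
python3 - <<'E'
from u import *
t=avg("top");s=avg("scene");np.savez("f0.npz",t=t,s=s)
cv2.imwrite("pics/L.png",np.clip((t[:,:,2]-.77*t[:,:,1])*4+60,0,255))
rg=lambda i:i[:,:,2]-.77*i[:,:,1]
print("mat",t[240,340],"shadow",t[262,322],"navy",t[268,250],t[240,238])
lidf=lambda i:(np.ptp(i,axis=2)<22)*1.+0
for thr in(12,16,20): print("lid",thr,rect(t,"top",(355,225,425,312),16,(206,146),lambda i:np.where(i[:,:,2]-i[:,:,0]>15,0,rg(i)),thr,48))
for thr in(2,3,4,5): print("box",thr,rect(t,"top",(228,205,325,282),63,(200,140),rg,thr,25))
E
```

```text
mat [134.    140.875 110.   ] shadow [82.125 86.25  68.5  ] navy [84.875 84.375 80.625] [83.625 74.625 59.5  ]
lid 12 (array([ 476.717, -202.31 ]), np.float64(0.11511598297389082), array([207.863, 149.24 ], dtype=float32), array([[  0.001,  49.   ],
       [  0.002,  49.   ],
       [  0.002, 133.   ],
       [  0.001, 133.   ]]))
lid 16 (array([ 476.651, -202.298]), np.float64(0.11572334970574684), array([205.612, 146.699], dtype=float32), array([[  0.001,  48.   ],
       [  0.001,  49.   ],
       [  0.002, 133.   ],
       [  0.   , 133.   ]]))
lid 20 (array([ 479.992, -203.583]), np.float64(3.042604042738709), array([205.349, 146.108], dtype=float32), array([[-0.011, 37.   ],
       [ 0.002, 45.   ],
       [-0.003, 43.   ],
       [-0.001, 45.   ]]))[ WARN:0@24.982] global loadsave.cpp:1063 imwrite_ Unsupported depth image for selected encoder is fallbacked to CV_8U.
Traceback (most recent call last):
  File "u.py", line 22, in rect
    return fitrect(W,size,skip)
  File "u.py", line 33, in fitrect
    f=cv2.fitLine(p[k].astype(np.float32),cv2.DIST_HUBER,0,.01,.01).ravel()
      ~~~~~~~~~~~^^^^^^^^^^^^^^^^^^^^^^^^^^^^^^^^^^^^^^^^^^^^^^^^^^
cv2.error: OpenCV(4.12.0) /io/opencv/modules/imgproc/src/linefit.cpp:50: error: (-215:Assertion failed) count > 0 in function 'fitLine2D_wods'
```

Run:
```python
from u import *
t=np.load("f0.npz")["t"]
f=lambda i:i[:,:,0]+i[:,:,2]-1.731*i[:,:,1]
for thr in(5,7,9,12): 
  try:print("box",thr,rect(t,"top",(228,205,325,282),63,(200,140),f,thr,25))
  except Exception as e:print(thr,"fail")
M=(f(cv2.GaussianBlur(t,(0,0),.7))>7).astype(np.uint8)*255
print(cv2.boundingRect(M[205:282,228:325]))
# rim outer edges by dark gradient: print horizontal profile rows
print(np.round(f(t)[245,228:250],0),np.round(f(t)[240,305:325],0)); print(np.round(f(t)[205:230,262],0),np.round(f(t)[262:282,255],0))
```

```text
box 5 (array([540.985, 109.662]), np.float64(1.7677806895510595), array([205.47 , 145.199], dtype=float32), array([[ -0.001, 108.   ],
       [  0.   , 107.   ],
       [  0.003, 195.   ],
       [ -0.003, 195.   ]]))
box 7 (array([540.858, 109.527]), np.float64(1.7677482870477885), array([203.226, 143.179], dtype=float32), array([[ -0.001, 108.   ],
       [ -0.   , 106.   ],
       [  0.001, 195.   ],
       [ -0.002, 195.   ]]))
box 9 (array([540.689, 109.379]), np.float64(1.7674508719324513), array([201.374, 141.37 ], dtype=float32), array([[ -0.001, 107.   ],
       [  0.   , 107.   ],
       [  0.001, 195.   ],
       [ -0.002, 194.   ]]))
box 12 (array([540.209, 108.815]), np.float64(1.7669877661948368), array([198.46 , 138.367], dtype=float32), array([[  0.   , 108.   ],
       [ -0.001, 107.   ],
       [ -0.   , 196.   ],
       [  0.   , 194.   ]]))
(5, 5, 85, 64)
[ 2.  1.  1.  1.  2.  6. 21. 39. 47. 46. 36. 23. 11. 13. 19. 24. 25. 26.
 27. 26. 26. 28.] [41. 37. 38. 39. 35. 31. 28. 28. 29. 27. 24. 16.  6.  3.  2.  1.  1.  2.
  0.  3.]
[ 0.  0. -1.  0.  0. -0.  1. -0. -0.  0. -2.  1.  4.  9. 13. 12. 15. 19.
 25. 26. 30. 34. 40. 39. 32.] [23. 25. 25. 26. 25. 27. 24. 25. 24. 18.  8.  1.  2.  1.  2.  2.  3.  2.
  2.  3.]
```

Lid centre is (476.7, −202.3) with its long axis at yaw 0.1155, and the fitted size of 205.6×146.7 agrees with the given 206×146. Box centre is about (540.6, 109.3) with its long axis at yaw 1.767; the fit gives 201×141. Both are within reach, so I plan the grasp.

```bash
cat >> u.py <<'E'
import json
from scipy.spatial.transform import Rotation as Ro
def dn(y): return np.array([[np.cos(y),np.sin(y),0],[np.sin(y),-np.cos(y),0],[0,0,-1]])
def legs(start,targets):
    "start/targets: (x,y,z,yaw), tool down; prints units per leg"
    p=list(start)
    for t in targets:
        R=dn(p[3]); d=R.T@(np.array(t[:3])-p[:3])/40; w=(p[3]-t[3])/np.radians(6)
        d=np.round(d,3); w=round(w,2)
        q=np.array(p[:3])+R@d*40
        p=[*q,p[3]-w*np.radians(6)]
        print(d,w,"rows>=",int(np.ceil(max(np.linalg.norm(d)*40/41.7,abs(w)*6/7.16))),"->",np.round(p,3).tolist())
    return p
E
python3 - <<'E'
from u import *
o=get_obs(); R=Ro.from_rotvec(o["ee_rot"]).as_matrix(); y0=np.arctan2(R[1,0],R[0,0]); print(y0,R)
legs((157.716,-526.907,218.653,y0),[(476.7,-202.3,110,.1155),(476.7,-202.3,19,.1155),(476.7,-202.3,150,.1155),(540.6,109.3,150,.1155+1.6518)])
E
```

```text
0.2907472887081227 [[ 0.958  0.287  0.   ]
 [ 0.287 -0.958 -0.   ]
 [ 0.     0.    -1.   ]]
[ 9.966 -5.489  2.716] 1.67 rows>= 12 -> [476.684, -202.285, 110.013, 0.116]
[0.    0.    2.275] 0.0 rows>= 3 -> [476.684, -202.285, 19.013, 0.116]
[ 0.     0.    -3.275] 0.0 rows>= 4 -> [476.684, -202.285, 150.013, 0.116]
[ 2.488 -7.553  0.   ] -15.77 rows>= 14 -> [540.61, 109.315, 150.013, 1.767]
```

Call:
jog_arm:
  series:
    - [0.5, -0.275, 0.136, 0, 0, 0]
    - [1.3, -0.715, 0.353, 0, 0, 0]
    - [2.1, -1.155, 0.571, 0, 0, 0]
    - [2.9, -1.595, 0.789, 0, 0, 0]
    - [3.7, -2.035, 1.007, 0, 0, 0]
    - [4.5, -2.475, 1.225, 0, 0, 0]
    - [5, -2.75, 1.36, 0, 0, 0]
  claw: 0.6
  grip_force: 25

```text
clock: 1.48
tool_pos: [319.3, -361.2, 163.5]
ee_rot: [-3.107, -0.457, -0.001]
contact_force: [1.3, 1.4, -0.5]
finger_gap: 56.6
gripper_force: 0.0
```

Call:
jog_arm:
  series:
    - [0.8, -0.44, 0.218, 0, 0, 0.4]
    - [1.6, -0.88, 0.436, 0, 0, 0.8]
    - [2.4, -1.32, 0.654, 0, 0, 1.2]
    - [3.2, -1.76, 0.872, 0, 0, 1.5]
    - [4, -2.2, 1.09, 0, 0, 1.67]
    - [4.6, -2.53, 1.25, 0, 0, 1.67]
    - [4.966, -2.739, 1.356, 0, 0, 1.67]
    - [4.966, -2.739, 1.356, 0, 0, 1.67]
    - [4.966, -2.739, 1.356, 0, 0, 1.67]

```text
clock: 2.23
tool_pos: [476.8, -201.6, 109.8]
ee_rot: [-3.136, -0.186, 0.001]
contact_force: [0.2, -0.5, -1.0]
finger_gap: 56.1
gripper_force: 0.0
```

Call:
jog_arm:
  series:
    - [0, 0, 0.5, 0, 0, 0]
    - [0, 0, 1.1, 0, 0, 0]
    - [0, 0, 1.6, 0, 0, 0]
    - [0, 0, 2.0, 0, 0, 0]
    - [0, 0, 2.2, 0, 0, 0]
    - [0, 0, 2.275, 0, 0, 0]
    - [0, 0, 2.275, 0, 0, 0]
    - [0, 0, 2.275, 0, 0, 0]

```text
clock: 2.9
tool_pos: [477.0, -203.2, 19.9]
ee_rot: [3.135, 0.181, 0.002]
contact_force: [0.8, -0.3, 0.2]
finger_gap: 56.2
gripper_force: 0.0
```

Call:
jog_arm:
  series:
    - [0, 0, 0, 0, 0, 0]
    - [0, 0, 0, 0, 0, 0]
    - [0, 0, 0, 0, 0, 0]
    - [0, 0, 0, 0, 0, 0]
    - [0, 0, 0, 0, 0, 0]
    - [0, 0, 0, 0, 0, 0]
  claw: 0

```text
clock: 3.4
tool_pos: [476.9, -202.4, 19.3]
ee_rot: [3.136, 0.182, 0.001]
contact_force: [-1.1, -0.3, 1.5]
finger_gap: 24.0
gripper_force: 25.0
```

Call:
jog_arm:
  series:
    - [0, 0, -0.2, 0, 0, 0]
    - [0, 0, -0.6, 0, 0, 0]
    - [0, 0, -1.1, 0, 0, 0]
    - [0, 0, -1.7, 0, 0, 0]
    - [0, 0, -2.3, 0, 0, 0]
    - [0, 0, -2.8, 0, 0, 0]
    - [0, 0, -3.1, 0, 0, 0]
    - [0, 0, -3.275, 0, 0, 0]
    - [0, 0, -3.275, 0, 0, 0]

```text
clock: 4.15
tool_pos: [477.3, -202.6, 151.6]
ee_rot: [3.135, 0.182, 0.003]
contact_force: [-0.0, 0.6, -3.8]
finger_gap: 23.8
gripper_force: 25.0
```

Call:
jog_arm:
  series:
    - [0.06, -0.19, 0, 0, 0, -0.4]
    - [0.19, -0.57, 0, 0, 0, -1.2]
    - [0.34, -1.04, 0, 0, 0, -2.2]
    - [0.5, -1.52, 0, 0, 0, -3.2]
    - [0.66, -2, 0, 0, 0, -4.2]
    - [0.82, -2.48, 0, 0, 0, -5.2]
    - [0.98, -2.96, 0, 0, 0, -6.2]
    - [1.11, -3.36, 0, 0, 0, -7]
    - [1.244, -3.776, 0, 0, 0, -7.9]
    - [1.244, -3.776, 0, 0, 0, -7.9]

```text
clock: 4.98
tool_pos: [507.8, -43.4, 148.6]
ee_rot: [-2.791, -1.435, 0.002]
contact_force: [0.0, -0.1, -3.9]
finger_gap: 23.4
gripper_force: 25.0
```

Call:
jog_arm:
  series:
    - [0.22, -0.1, 0, 0, 0, -0.5]
    - [0.65, -0.3, 0, 0, 0, -1.4]
    - [1.1, -0.5, 0, 0, 0, -2.4]
    - [1.6, -0.72, 0, 0, 0, -3.5]
    - [2.1, -0.95, 0, 0, 0, -4.6]
    - [2.6, -1.18, 0, 0, 0, -5.7]
    - [3.05, -1.38, 0, 0, 0, -6.6]
    - [3.4, -1.54, 0, 0, 0, -7.4]
    - [3.622, -1.641, 0, 0, 0, -7.87]
    - [3.622, -1.641, 0, 0, 0, -7.87]

```text
clock: 5.82
tool_pos: [540.1, 110.6, 148.8]
ee_rot: [-1.989, -2.429, 0.001]
contact_force: [0.6, -1.1, -3.4]
finger_gap: 23.5
gripper_force: 25.0
```

Run:
```python
from u import *
t=avg("top",6);s=avg("scene",6);np.savez("f1.npz",t=t,s=s);o=get_obs();print(o["tool_pos"],o["ee_rot"],o["joints"])
a=np.hstack([t[180:310,200:345],s[190:360,260:420][:130]]) if 0 else s[150:370,250:450]
cv2.imwrite("pics/d1.png",np.vstack([cv2.resize(t[180:320,190:390],(600,420))[:300],cv2.resize(s[180:330,250:450],(600,450))[60:360]]).astype(np.uint8))
```

```text
[540.583 109.07  150.088] [1.993 2.428 0.   ] [-0.003  0.316  1.631 -0.     1.194 -0.199]
```

View pics/d1.png

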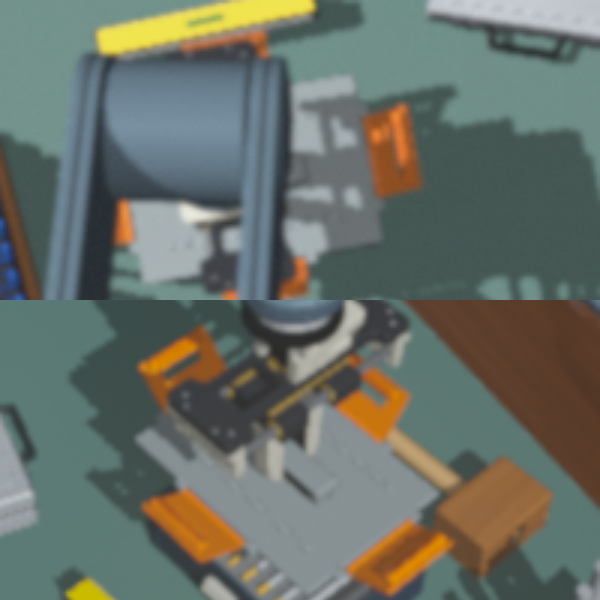

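The lid is held level above the box in both views, with its clips clear. Before lowering, I refine the box centre with averaged edge profiles.

Run:
```python
from u import *
t=np.load("f0.npz")["t"].astype(np.float32)
C=np.array([540.5,109.1]);th=1.7673;u=np.array([np.cos(th),np.sin(th)]);v=np.array([-u[1],u[0]])
off=np.arange(-10,10.1,1.)
for nm,n_,tt,h,l in(("+y",u,v,100,70),("-y",-u,v,100,70),("-x",v,u,70,100),("+x",-v,u,70,100)):
    ts=np.r_[np.arange(-l+14,-24,1.),np.arange(24,l-14,1.)]
    pr=[]
    for o in off:
        W=C+n_*(h+o)+ts[:,None]*tt; p=proj("top",np.c_[W,np.full(len(W),63.)]).astype(np.float32)
        pr.append(cv2.remap(t,p[:,:1],p[:,1:],cv2.INTER_CUBIC)[:,0].mean(0))
    pr=np.array(pr); print(nm,"f",np.round(pr[:,0]+pr[:,2]-1.731*pr[:,1]).astype(int)); print("   B",np.round(pr[:,0]).astype(int)); print("   R",np.round(pr[:,2]).astype(int))
```

```text
+y f [17 15 14 13 13 13 14 14 14 13 12 10  7  5  4  3  2  2  2  2  2]
   B [ 63  55  50  47  48  54  63  74  86  97 108 116 124 129 133 135 136 137
 137 137 137]
   R [ 57  49  41  36  35  37  43  52  62  72  82  91  98 104 108 111 112 113
 113 113 114]
-y f [34 33 32 30 29 27 24 21 18 14 10  7  5  3  2  1  1  1  1  1  2]
   B [128 124 120 114 108 102  97  92  89  86  84  83  82  81  80  80  80  80
  81  81  81]
   R [119 115 109 101  92  83  75  69  65  64  64  64  65  66  66  67  67  67
  67  67  67]
-x f [35 34 33 32 30 29 26 23 19 15 11  7  4  2  1  1  1  1  1  1  1]
   B [130 127 123 118 112 105  98  91  84  79  76  75  76  77  79  82  84  86
  88  89  91]
   R [122 119 114 107  98  89  79  70  63  59  57  58  60  63  66  68  70  72
  73  74  75]
+x f [19 17 16 14 13 13 13 14 14 13 12 10  8  5  3  2  1  1  0  0  1]
   B [ 74  66  59  53  51  53  60  69  80  92 103 112 119 125 130 133 135 135
 136 136 136]
   R [ 68  60  51  44  39  38  41  48  57  67  77  86  93 100 105 108 110 111
 111 111 111]
```

Call:
jog_arm:
  series:
    - [0, 0, 0.3, 0, 0, 0]
    - [0, 0, 0.8, 0, 0, 0]
    - [0, 0, 1.2, 0, 0, 0]
    - [0, 0, 1.5, 0, 0, 0]
    - [0, 0, 1.65, 0, 0, 0]
    - [0, 0, 1.65, 0, 0, 0]
    - [0, 0, 1.65, 0, 0, 0]

```text
clock: 7.0
tool_pos: [540.7, 109.3, 84.2]
ee_rot: [-1.993, -2.429, -0.0]
contact_force: [0.5, -1.0, -2.6]
finger_gap: 23.6
gripper_force: 25.0
```

Call:
jog_arm:
  series:
    - [0, 0, 0.03, 0, 0, 0]
    - [0, 0, 0.06, 0, 0, 0]
    - [0, 0, 0.09, 0, 0, 0]
    - [0, 0, 0.11, 0, 0, 0]
    - [0, 0, 0.13, 0, 0, 0]
    - [0, 0, 0.15, 0, 0, 0]
    - [0, 0, 0.15, 0, 0, 0]

```text
clock: 7.58
tool_pos: [540.7, 109.4, 78.1]
ee_rot: [1.993, 2.429, 0.0]
contact_force: [0.4, -0.1, -1.6]
finger_gap: 23.7
gripper_force: 25.0
```

Now at commanded z 78, where contact should begin. I keep lowering slowly.

Call:
jog_arm:
  series:
    - [0, 0, 0.02, 0, 0, 0]
    - [0, 0, 0.04, 0, 0, 0]
    - [0, 0, 0.05, 0, 0, 0]
    - [0, 0, 0.05, 0, 0, 0]

```text
clock: 7.92
tool_pos: [540.6, 109.7, 76.1]
ee_rot: [-1.993, -2.429, -0.001]
contact_force: [-1.3, 3.1, 0.6]
finger_gap: 24.1
gripper_force: 25.0
```

Call:
jog_arm:
  series:
    - [0, 0, 0.02, 0, 0, 0]
    - [0, 0, 0.04, 0, 0, 0]
    - [0, 0, 0.05, 0, 0, 0]
    - [0, 0, 0.05, 0, 0, 0]

```text
clock: 8.25
tool_pos: [540.6, 109.8, 75.4]
ee_rot: [1.992, 2.429, 0.002]
contact_force: [-4.4, 2.7, 10.5]
finger_gap: 23.6
gripper_force: 25.0
```

Call:
jog_arm:
  series:
    - [0.01, -0.01, 0, 0, 0, 0]
    - [0.018, -0.018, 0, 0, 0, 0]
    - [0.018, -0.018, 0, 0, 0, 0]

```text
clock: 8.5
tool_pos: [540.6, 109.8, 75.4]
ee_rot: [1.991, 2.427, 0.002]
contact_force: [-1.3, 1.8, 6.8]
finger_gap: 23.6
gripper_force: 25.0
```

Call:
jog_arm:
  series:
    - [0, 0, 0.02, 0, 0, 0]
    - [0, 0, 0.04, 0, 0, 0]
    - [0, 0, 0.05, 0, 0, 0]
    - [0, 0, 0.05, 0, 0, 0]

```text
clock: 8.83
tool_pos: [540.7, 109.8, 75.3]
ee_rot: [1.991, 2.427, 0.003]
contact_force: [-6.8, 1.4, 21.8]
finger_gap: 23.8
gripper_force: 25.0
```

Call:
jog_arm:
  series:
    - [0, 0, -0.06, 0, 0, 0]
    - [0.012, -0.03, -0.06, 0, 0, 0]
    - [0.012, -0.03, -0.06, 0, 0, 0]

```text
clock: 9.08
tool_pos: [539.4, 110.0, 75.2]
ee_rot: [1.991, 2.427, 0.002]
contact_force: [0.5, 0.7, 6.8]
finger_gap: 23.8
gripper_force: 25.0
```

Call:
jog_arm:
  series:
    - [0, 0, 0.02, 0, 0, 0]
    - [0, 0, 0.04, 0, 0, 0]
    - [0, 0, 0.06, 0, 0, 0]
    - [0, 0, 0.06, 0, 0, 0]

```text
clock: 9.42
tool_pos: [539.4, 109.9, 75.0]
ee_rot: [1.991, 2.427, 0.002]
contact_force: [-6.9, 0.3, 24.7]
finger_gap: 23.6
gripper_force: 25.0
```

Run:
```python
from u import *
o=get_obs();print(o["tool_pos"],o["ee_rot"],o["contact_force"],o["ft_torque"])
s=avg("scene",4);np.savez("f2.npz",s=s)
cv2.imwrite("pics/e1.png",cv2.resize(s[200:360,270:430],(780,580),interpolation=cv2.INTER_CUBIC).astype(np.uint8))
```

```text
[539.447 109.906  75.045] [1.991 2.427 0.002] [-6.944  0.283 24.687] [-0.096  1.185  0.023]
```

View pics/e1.png

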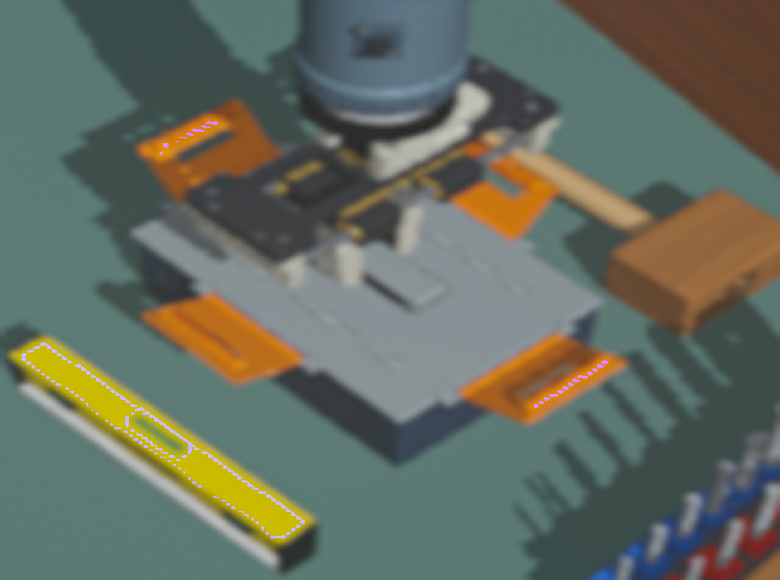

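The lid looks level and on the rim, and the contact height stays the same when I shift it sideways. I'll release it and check the ridge height by pressing down on it with shut fingers. If it is seated, the top is at 87.

Call:
jog_arm:
  series:
    - [0, 0, -0.04, 0, 0, 0]
    - [0, 0, -0.08, 0, 0, 0]
    - [0, 0, -0.08, 0, 0, 0]

```text
clock: 9.87
tool_pos: [538.7, 110.0, 75.1]
ee_rot: [1.993, 2.428, 0.0]
contact_force: [0.5, 1.2, 2.6]
finger_gap: 24.2
gripper_force: 25.0
```

Call:
jog_arm:
  series:
    - [0, 0, 0, 0, 0, 0]
    - [0, 0, 0, 0, 0, 0]
    - [0, 0, 0, 0, 0, 0]
    - [0, 0, 0, 0, 0, 0]
  claw: 0.6

```text
clock: 10.2
tool_pos: [538.1, 110.0, 74.7]
ee_rot: [-1.992, -2.428, 0.001]
contact_force: [0.8, -0.1, -0.6]
finger_gap: 46.1
gripper_force: 0.0
```

Call:
jog_arm:
  series:
    - [0, 0, -0.2, 0, 0, 0]
    - [0, 0, -0.5, 0, 0, 0]
    - [0, 0, -0.8, 0, 0, 0]
    - [0, 0, -0.8, 0, 0, 0]

```text
clock: 10.53
tool_pos: [540.1, 110.1, 109.9]
ee_rot: [1.991, 2.426, 0.004]
contact_force: [-0.4, 0.4, -0.1]
finger_gap: 55.8
gripper_force: 0.0
```

Call:
jog_arm:
  series:
    - [0, 0, 0, 0, 0, 0]
    - [0, 0, 0, 0, 0, 0]
    - [0, 0, 0, 0, 0, 0]
    - [0, 0, 0, 0, 0, 0]
    - [0, 0, 0, 0, 0, 0]
    - [0, 0, 0, 0, 0, 0]
  claw: 0
  grip_force: 20

```text
clock: 11.03
tool_pos: [538.2, 110.1, 106.8]
ee_rot: [-1.992, -2.428, 0.001]
contact_force: [-0.6, 0.4, 0.0]
finger_gap: 20.3
gripper_force: 0.0
```

Call:
jog_arm:
  series:
    - [0, 0, 0.15, 0, 0, 0]
    - [0, 0, 0.3, 0, 0, 0]
    - [0, 0, 0.4, 0, 0, 0]
    - [0, 0, 0.45, 0, 0, 0]
    - [0, 0, 0.5, 0, 0, 0]
    - [0, 0, 0.5, 0, 0, 0]

```text
clock: 11.53
tool_pos: [538.6, 110.3, 87.3]
ee_rot: [1.993, 2.428, 0.001]
contact_force: [-0.6, 1.9, 4.9]
finger_gap: 0.3
gripper_force: 2.4
```

Call:
jog_arm:
  series:
    - [0, 0, 0.03, 0, 0, 0]
    - [0, 0, 0.06, 0, 0, 0]
    - [0, 0, 0.08, 0, 0, 0]
    - [0, 0, 0.08, 0, 0, 0]

```text
clock: 11.87
tool_pos: [538.7, 110.3, 87.2]
ee_rot: [1.991, 2.428, 0.002]
contact_force: [-8.9, -0.2, 27.4]
finger_gap: 0.3
gripper_force: 13.5
```

Call:
jog_arm:
  series:
    - [0, 0, -0.3, 0, 0, 0]
    - [0, 0, -1, 0, 0, 0]
    - [0, 0, -1.9, 0, 0, 0]
    - [0, 0, -2.4, 0, 0, 0]
    - [0, 0, -2.8, 0, 0, 0]
    - [0, 0, -3.08, 0, 0, 0]
    - [0, 0, -3.08, 0, 0, 0]
    - [0, 0, -3.08, 0, 0, 0]

```text
clock: 12.53
tool_pos: [538.5, 110.1, 207.0]
ee_rot: [1.993, 2.428, 0.0]
contact_force: [-0.2, 0.2, 0.0]
finger_gap: 0.4
gripper_force: 0.0
```

Run:
```python
from u import *
print(get_obs()["tool_pos"])
t=avg("top",4);s=avg("scene",4);np.savez("f3.npz",t=t,s=s)
a=cv2.resize(s[195:335,285:420],(560,581),interpolation=cv2.INTER_CUBIC)
cv2.imwrite("pics/g1.png",a.astype(np.uint8))
```

```text
[538.515 110.096 206.965]
```

View pics/g1.png

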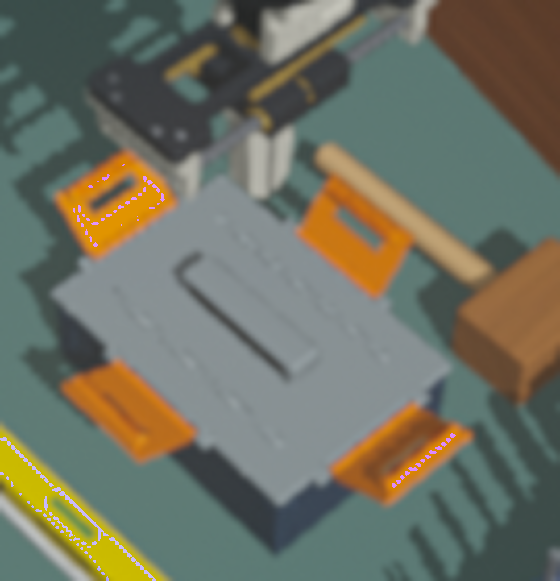

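The ridge top is firm at z≈87.2 under 27 N, so the lid is seated. The picture shows it square on the box with its four clips raised. Next I estimate the clip angles and the rack clearance.

Run:
```python
from u import *
C=np.array([540.6,109.4]);th=.1965;ex=np.array([np.cos(th),np.sin(th)]);ey=np.array([-ex[1],ex[0]])
obs={"+x":(ex,77,(309.3,297.2)),"+y":(ey,107,(388.2,307.8)),"-x":(-ex,77,(374.7,244.4)),"-y":(-ey,107,(306.7,236.9))}
for k,(n,h,px) in obs.items():
    a=np.arange(-1.6,.4,.02)
    P=np.c_[C+n*h+46*np.cos(a)[:,None]*n,66-46*np.sin(a)]
    e=np.linalg.norm(proj("scene",P)-px,axis=1);i=e.argmin();print(k,a[i],e[i],"hinge px",proj("scene",[[*(C+n*h),66]]))
# rack nearest: in box frame, from top image
print((ray("top",[(208,298),(186,224)],5)[:,:2]-C)@np.c_[ex,ey],(ray("top",[(208,298),(186,224)],40)[:,:2]-C)@np.c_[ex,ey])
# seated lid fit in top view
t=np.load("f3.npz")["t"]
x=(t-0)
```

```text
+x -0.399999999999999 0.6002725969925902 hinge px [[321.88  291.475]]
+y -0.41999999999999904 0.42802514653067614 hinge px [[374.543 301.059]]
-x -0.8999999999999995 0.14141545652334217 hinge px [[365.972 258.713]]
-y -0.4599999999999991 0.37101909397277255 hinge px [[316.789 250.399]]
[[-117.609  217.008]
 [  99.774  243.879]] [[-117.499  208.813]
 [  94.375  235.003]]
```

Call:
jog_arm:
  series:
    - [0.6, 0.02, 0, 0, 0, 0]
    - [1.3, 0.04, 0.2, 0, 0, 0]
    - [1.9, 0.05, 0.8, 0, 0, 0]
    - [2.3, 0.05, 1.6, 0, 0, 0]
    - [2.35, 0.05, 2.3, 0, 0, 0]
    - [2.35, 0.05, 2.9, 0, 0, 0]
    - [2.35, 0.05, 3.225, 0, 0, 0]
    - [2.35, 0.05, 3.225, 0, 0, 0]

```text
clock: 13.6
tool_pos: [519.3, 202.5, 74.6]
ee_rot: [-1.989, -2.426, 0.008]
contact_force: [0.8, -0.5, -0.2]
finger_gap: 0.5
gripper_force: 0.0
```

Call:
jog_arm:
  series:
    - [0.2, 0, 0, 0, 0, 0]
    - [0.4, 0, 0, 0, 0, 0]
    - [0.6, 0, 0, 0, 0, 0]
    - [0.8, 0, 0, 0, 0, 0]
    - [1, 0, 0, 0, 0, 0]
    - [1.2, 0, 0, 0, 0, 0]
    - [1.2, 0, 0, 0, 0, 0]

```text
clock: 14.18
tool_pos: [514.4, 242.9, 76.9]
ee_rot: [1.981, 2.424, -0.015]
contact_force: [9.6, -28.4, -11.0]
finger_gap: 0.5
gripper_force: 14.7
```

Call:
jog_arm:
  series:
    - [0, 0, 0.2, 0, 0, 0]
    - [0, 0, 0.4, 0, 0, 0]
    - [0, 0, 0.6, 0, 0, 0]
    - [0, 0, 0.8, 0, 0, 0]
    - [0, 0, 1, 0, 0, 0]
    - [0, 0, 1.2, 0, 0, 0]
    - [0, 0, 1.4, 0, 0, 0]
    - [0, 0, 1.5, 0, 0, 0]
    - [0, 0, 1.5, 0, 0, 0]

```text
clock: 14.93
tool_pos: [511.7, 250.4, 17.3]
ee_rot: [-1.991, -2.428, 0.002]
contact_force: [0.5, 1.1, -0.4]
finger_gap: 0.4
gripper_force: 0.0
```

Run:
```python
from u import *
t=avg("top",2);s=avg("scene",4);np.savez("f4.npz",t=t,s=s)
a=cv2.resize(s[195:335,285:420],(560,581),interpolation=cv2.INTER_CUBIC)
cv2.imwrite("pics/h1.png",a.astype(np.uint8))
```

```text
(no output)
```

View pics/h1.png

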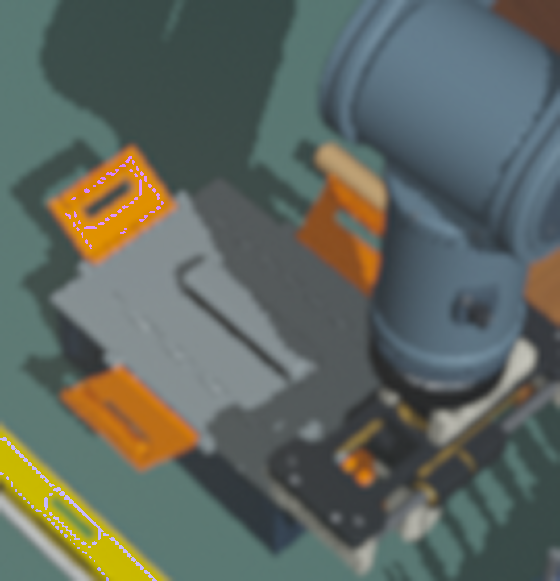

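The lid still lies on the box; its −y end moved by about 1 px, which is within its play. The gripper hides the +y clip. I push in now.

Call:
jog_arm:
  series:
    - [-0.15, 0, 0, 0, 0, 0]
    - [-0.25, 0, 0, 0, 0, 0]
    - [-0.32, 0, 0, 0, 0, 0]
    - [-0.36, 0, 0, 0, 0, 0]
    - [-0.4, 0, 0, 0, 0, 0]
    - [-0.4, 0, 0, 0, 0, 0]

```text
clock: 15.73
tool_pos: [516.1, 233.4, 18.4]
ee_rot: [1.993, 2.428, -0.0]
contact_force: [-0.3, -0.5, -0.6]
finger_gap: 0.6
gripper_force: 0.0
```

Call:
jog_arm:
  series:
    - [-0.04, 0, 0, 0, 0, 0]
    - [-0.08, 0, 0, 0, 0, 0]
    - [-0.1, 0, 0, 0, 0, 0]
    - [-0.12, 0, 0, 0, 0, 0]
    - [-0.12, 0, 0, 0, 0, 0]

```text
clock: 16.15
tool_pos: [516.7, 230.5, 18.3]
ee_rot: [-1.993, -2.428, -0.002]
contact_force: [-0.5, 6.3, -0.9]
finger_gap: 0.5
gripper_force: 2.7
```

Call:
jog_arm:
  series:
    - [0.2, 0, 0, 0, 0, 0]
    - [0.5, 0, 0, 0, 0, 0]
    - [0.5, 0, -0.6, 0, 0, 0]
    - [0.5, 0, -1.4, 0, 0, 0]
    - [0.5, 0, -2.3, 0, 0, 0]
    - [0.5, 0, -3.2, 0, 0, 0]
    - [0.3, 0, -4, 0, 0, 0]
    - [-0.4, 0, -4.5, 0, 0, 0]
    - [-1.2, 0, -4.7, 0, 0, 0]
    - [-2, 0, -4.7, 0, 0, 0]

```text
clock: 16.98
tool_pos: [533.8, 151.3, 209.6]
ee_rot: [1.987, 2.428, 0.006]
contact_force: [1.0, -0.3, -1.0]
finger_gap: 0.3
gripper_force: 0.0
```

Call:
jog_arm:
  series:
    - [-0.9, 0, 0, 0, 0, 0]
    - [-1.8, 0, 0, 0, 0, 0]
    - [-2.7, 0, 0, 0, 0, 0]
    - [-3.5, 0, 0, 0, 0, 0]
    - [-4.2, 0, 0, 0, 0, 0]
    - [-4.58, 0, 0, 0, 0, 0]
    - [-4.58, 0, 0, 0, 0, 0]
    - [-4.58, 0, 0, 0, 0, 0]

```text
clock: 17.65
tool_pos: [568.0, -28.3, 206.0]
ee_rot: [-1.994, -2.427, -0.0]
contact_force: [-0.6, -0.3, 0.8]
finger_gap: 0.3
gripper_force: 0.0
```

Run:
```python
from u import *
print(get_obs()["tool_pos"])
t=avg("top",2);s=avg("scene",4);np.savez("f5.npz",t=t,s=s)
a=cv2.resize(s[195:335,285:420],(560,581),interpolation=cv2.INTER_CUBIC)
cv2.imwrite("pics/i1.png",a.astype(np.uint8))
```

```text
[568.023 -28.339 205.996]
```

View pics/i1.png

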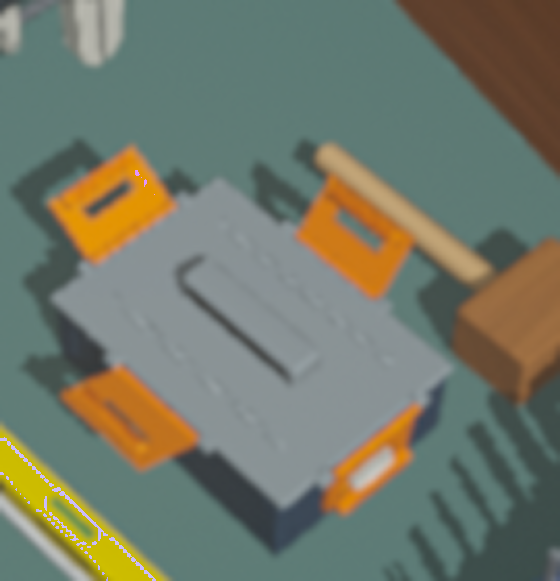

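The +y clip lies flat with the lug showing through its window, so it has snapped home, and the lid hasn't moved. The −y clip is next: straight down on the pad, then in.

Call:
jog_arm:
  series:
    - [0, 0, 0.5, 0, 0, 0]
    - [0, 0, 1.3, 0, 0, 0]
    - [0, 0, 2, 0, 0, 0]
    - [0, 0, 2.5, 0, 0, 0]
    - [0, 0, 2.8, 0, 0, 0]
    - [0, 0, 3, 0, 0, 0]
    - [0, 0, 3.2, 0, 0, 0]
    - [0, 0, 3.4, 0, 0, 0]
    - [0, 0, 3.6, 0, 0, 0]
    - [0, 0, 3.7, 0, 0, 0]

```text
clock: 18.78
tool_pos: [568.1, -28.6, 57.6]
ee_rot: [-1.993, -2.429, -0.0]
contact_force: [-0.2, 0.9, 0.1]
finger_gap: 0.2
gripper_force: 0.2
```

Call:
jog_arm:
  series:
    - [0, 0, 0.15, 0, 0, 0]
    - [0, 0, 0.3, 0, 0, 0]
    - [0, 0, 0.45, 0, 0, 0]
    - [0, 0, 0.6, 0, 0, 0]
    - [0, 0, 0.75, 0, 0, 0]
    - [0, 0, 0.9, 0, 0, 0]
    - [0, 0, 1, 0, 0, 0]
    - [0, 0, 1, 0, 0, 0]

```text
clock: 19.45
tool_pos: [567.4, -28.7, 17.0]
ee_rot: [-1.992, -2.427, 0.001]
contact_force: [0.3, -0.6, 0.1]
finger_gap: 0.5
gripper_force: 0.1
```

Call:
jog_arm:
  series:
    - [0.12, 0, 0, 0, 0, 0]
    - [0.22, 0, 0, 0, 0, 0]
    - [0.29, 0, 0, 0, 0, 0]
    - [0.34, 0, 0, 0, 0, 0]
    - [0.38, 0, 0, 0, 0, 0]
    - [0.42, 0, 0, 0, 0, 0]
    - [0.46, 0, 0, 0, 0, 0]
    - [0.49, 0, 0, 0, 0, 0]
    - [0.49, 0, 0, 0, 0, 0]

```text
clock: 20.2
tool_pos: [564.6, -10.3, 18.4]
ee_rot: [1.991, 2.428, -0.001]
contact_force: [0.6, -3.9, -0.3]
finger_gap: 0.7
gripper_force: 2.1
```

Call:
jog_arm:
  series:
    - [0.03, 0, 0, 0, 0, 0]
    - [0.03, 0, 0, 0, 0, 0]
    - [-0.2, 0, 0, 0, 0, 0]
    - [-0.54, 0, 0, 0, 0, 0]
    - [-0.54, 0, -0.7, 0, 0, 0]
    - [-0.54, 0, -1.6, 0, 0, 0]
    - [-0.54, 0, -2.6, 0, 0, 0]
    - [-0.54, 0, -3.6, 0, 0, 0]
    - [-0.54, 0, -4.4, 0, 0, 0]
    - [-0.54, 0, -4.7, 0, 0, 0]

```text
clock: 21.03
tool_pos: [571.1, -31.9, 212.2]
ee_rot: [1.988, 2.422, 0.007]
contact_force: [0.3, -0.1, -0.5]
finger_gap: 0.5
gripper_force: 0.0
```

Call:
jog_arm:
  series:
    - [0.1, 0.08, 0, 0, 0, 0.5]
    - [0.3, 0.23, 0, 0, 0, 1.4]
    - [0.5, 0.4, 0, 0, 0, 2.3]
    - [0.75, 0.58, 0, 0, 0, 3.2]
    - [1, 0.78, 0, 0, 0, 4.2]
    - [1.25, 0.97, 0, 0, 0, 5.2]
    - [1.5, 1.17, 0, 0, 0, 6.2]
    - [1.7, 1.3, 0, 0, 0, 7]
    - [1.787, 1.387, 0, 0, 0, 7.5]
    - [1.787, 1.387, 0, 0, 0, 7.5]

```text
clock: 21.87
tool_pos: [609.5, 50.6, 206.0]
ee_rot: [-2.771, -1.479, -0.001]
contact_force: [-1.0, -0.4, 0.5]
finger_gap: 0.6
gripper_force: 0.0
```

Call:
jog_arm:
  series:
    - [0.15, -0.02, 0, 0, 0, 0.5]
    - [0.4, -0.05, 0, 0, 0, 1.4]
    - [0.7, -0.09, 0, 0, 0, 2.3]
    - [1, -0.12, 0, 0, 0, 3.3]
    - [1.3, -0.16, 0, 0, 0, 4.3]
    - [1.6, -0.2, 0, 0, 0, 5.3]
    - [1.9, -0.24, 0, 0, 0, 6.3]
    - [2.15, -0.27, 0, 0, 0, 7.1]
    - [2.245, -0.283, 0, 0, 0, 7.5]
    - [2.245, -0.283, 0, 0, 0, 7.5]

```text
clock: 22.7
tool_pos: [649.7, 131.2, 205.9]
ee_rot: [-3.126, -0.309, 0.001]
contact_force: [-0.2, 0.2, 0.1]
finger_gap: 0.5
gripper_force: 0.0
```

Run:
```python
from u import *
o=get_obs();p=o["tool_pos"];th=.1965;d=p[:2]-[540.6,109.4]
R=Ro.from_rotvec(o["ee_rot"]).as_matrix();print(p,"bx,by",d@[np.cos(th),np.sin(th)],d@[-np.sin(th),np.cos(th)],"yaw",np.arctan2(R[1,0],R[0,0]),o["joints"])
s=avg("scene",3);np.savez("f6.npz",s=s)
h=cv2.cvtColor(s.astype(np.uint8),cv2.COLOR_BGR2HSV);m=cv2.inRange(h,(5,140,80),(20,255,255))
n,l,st,c=cv2.connectedComponentsWithStats(m)
for i in range(1,n):
    if st[i,4]>40 and 280<c[i][0]<430 and 190<c[i][1]<340: print(st[i],c[i])
```

```text
[649.736 131.233 205.902] bx,by 111.29843206190102 0.10489660715013595 yaw 0.19727783491759593 [0.031 0.47  1.256 0.001 1.416 1.405]
[418 190  16  23  67] [427.418 201.657]
[357 237  28  30 393] [370.341 252.038]
[397 254  36  36 648] [415.065 268.932]
[300 284  32  24 404] [315.822 295.059]
[363 293  23  26 179] [374.028 306.57 ]
```

The −y clip is no longer visible above the lid, so it is down. Now the +x clip.

Call:
jog_arm:
  series:
    - [0, 0, 0.5, 0, 0, 0]
    - [0, 0, 1.3, 0, 0, 0]
    - [0, 0, 2, 0, 0, 0]
    - [0, 0, 2.5, 0, 0, 0]
    - [0, 0, 2.8, 0, 0, 0]
    - [0, 0, 3, 0, 0, 0]
    - [0, 0, 3.2, 0, 0, 0]
    - [0, 0, 3.4, 0, 0, 0]
    - [0, 0, 3.6, 0, 0, 0]
    - [0, 0, 3.7, 0, 0, 0]

```text
clock: 23.68
tool_pos: [649.5, 131.1, 57.8]
ee_rot: [3.126, 0.308, 0.0]
contact_force: [-0.2, 0.2, -0.1]
finger_gap: 0.6
gripper_force: 0.2
```

Call:
jog_arm:
  series:
    - [0, 0, 0.15, 0, 0, 0]
    - [0, 0, 0.3, 0, 0, 0]
    - [0, 0, 0.45, 0, 0, 0]
    - [0, 0, 0.6, 0, 0, 0]
    - [0, 0, 0.75, 0, 0, 0]
    - [0, 0, 0.9, 0, 0, 0]
    - [0, 0, 1, 0, 0, 0]
    - [0, 0, 1, 0, 0, 0]

```text
clock: 24.35
tool_pos: [648.7, 131.1, 16.9]
ee_rot: [-3.126, -0.308, 0.003]
contact_force: [0.4, 0.1, -0.0]
finger_gap: 0.5
gripper_force: 0.1
```

Call:
jog_arm:
  series:
    - [-0.12, 0, 0, 0, 0, 0]
    - [-0.22, 0, 0, 0, 0, 0]
    - [-0.29, 0, 0, 0, 0, 0]
    - [-0.34, 0, 0, 0, 0, 0]
    - [-0.38, 0, 0, 0, 0, 0]
    - [-0.42, 0, 0, 0, 0, 0]
    - [-0.46, 0, 0, 0, 0, 0]
    - [-0.49, 0, 0, 0, 0, 0]
    - [-0.49, 0, 0, 0, 0, 0]

```text
clock: 25.1
tool_pos: [631.1, 127.4, 18.6]
ee_rot: [-3.126, -0.308, -0.003]
contact_force: [2.7, 1.6, -1.5]
finger_gap: 0.4
gripper_force: 1.9
```

Call:
jog_arm:
  series:
    - [-0.03, 0, 0, 0, 0, 0]
    - [-0.03, 0, 0, 0, 0, 0]
    - [0.2, 0, 0, 0, 0, 0]
    - [0.54, 0, 0, 0, 0, 0]
    - [0.54, 0, -0.7, 0, 0, 0]
    - [0.54, 0, -1.6, 0, 0, 0]
    - [0.54, 0, -2.6, 0, 0, 0]
    - [0.54, 0, -3.6, 0, 0, 0]
    - [0.54, 0, -4.4, 0, 0, 0]
    - [0.54, 0, -4.7, 0, 0, 0]

```text
clock: 25.93
tool_pos: [652.9, 131.6, 212.6]
ee_rot: [3.126, 0.308, 0.011]
contact_force: [-0.3, 0.4, 1.0]
finger_gap: 0.6
gripper_force: 0.0
```

Call:
jog_arm:
  series:
    - [-0.3, 0, 0, 0, 0, 0]
    - [-0.9, 0, 0, 0, 0, 0]
    - [-1.6, 0, 0, 0, 0, 0]
    - [-2.4, 0, 0, 0, 0, 0]
    - [-3.2, 0, 0, 0, 0, 0]
    - [-4, 0, 0, 0, 0, 0]
    - [-4.7, 0, 0, 0, 0, 0]
    - [-5.1, 0, 0, 0, 0, 0]
    - [-5.2, 0, 0, 0, 0, 0]
    - [-5.2, 0, 0, 0, 0, 0]

```text
clock: 26.77
tool_pos: [446.4, 90.9, 206.6]
ee_rot: [3.126, 0.308, -0.0]
contact_force: [1.2, -0.4, 0.8]
finger_gap: 0.3
gripper_force: 0.0
```

Run:
```python
from u import *
o=get_obs();p=o["tool_pos"];th=.1965;C=np.array([540.6,109.4]);B=np.array([[np.cos(th),-np.sin(th)],[np.sin(th),np.cos(th)]])
print(p,(p[:2]-C)@B)
print("handle",(ray("top",[(320,292),(265.3,303.5)],29)[:,:2]-C)@B,"head",(ray("top",[(260,289.3),(238,292)],53)[:,:2]-C)@B)
s=avg("scene",3);np.savez("f7.npz",s=s)
h=cv2.cvtColor(s.astype(np.uint8),cv2.COLOR_BGR2HSV);m=cv2.inRange(h,(5,140,80),(20,255,255))
n,l,st,c=cv2.connectedComponentsWithStats(m)
for i in range(1,n):
    if st[i,4]>40 and 280<c[i][0]<430 and 190<c[i][1]<340: print(st[i],c[i])
```

```text
[446.426  90.882 206.559] [-95.977   0.224]
handle [[-156.33   -96.3  ]
 [-160.62    58.079]] head [[-119.36    62.756]
 [-115.936  122.849]]
[358 237  28  30 392] [371.115 251.997]
[308 243  20  15  51] [317.137 250.157]
[397 254  36  36 643] [415.107 268.869]
[313 283  22  27 188] [323.324 297.378]
[363 293  23  26 183] [374.24  306.667]
```

Call:
jog_arm:
  series:
    - [0, 0, 0.6, 0, 0, 0]
    - [0, 0, 1.4, 0, 0, 0]
    - [0, 0, 2, 0, 0, 0]
    - [0, 0, 2.3, 0, 0, 0]
    - [0, 0, 2.48, 0, 0, 0]
    - [-0.12, 0, 2.57, 0, 0, 0]
    - [-0.25, 0, 2.655, 0, 0, 0]
    - [-0.35, 0, 2.78, 0, 0, 0]
    - [-0.425, 0, 2.905, 0, 0, 0]
    - [-0.425, 0, 3.03, 0, 0, 0]

```text
clock: 27.75
tool_pos: [430.5, 87.6, 84.7]
ee_rot: [-3.126, -0.308, -0.0]
contact_force: [0.6, -0.3, -0.4]
finger_gap: 0.6
gripper_force: 0.2
```

Call:
jog_arm:
  series:
    - [0, 0, 0.15, 0, 0, 0]
    - [0, 0, 0.35, 0, 0, 0]
    - [0, 0, 0.55, 0, 0, 0]
    - [0, 0, 0.75, 0, 0, 0]
    - [0, 0, 0.95, 0, 0, 0]
    - [0, 0, 1.15, 0, 0, 0]
    - [0, 0, 1.35, 0, 0, 0]
    - [0, 0, 1.55, 0, 0, 0]
    - [0, 0, 1.67, 0, 0, 0]
    - [0, 0, 1.67, 0, 0, 0]

```text
clock: 28.58
tool_pos: [429.7, 87.7, 17.0]
ee_rot: [-3.126, -0.308, 0.004]
contact_force: [1.5, -0.4, 0.1]
finger_gap: 0.4
gripper_force: 0.0
```

Call:
jog_arm:
  series:
    - [0.14, 0, 0, 0, 0, 0]
    - [0.24, 0, 0, 0, 0, 0]
    - [0.31, 0, 0, 0, 0, 0]
    - [0.36, 0, 0, 0, 0, 0]
    - [0.4, 0, 0, 0, 0, 0]
    - [0.44, 0, 0, 0, 0, 0]
    - [0.48, 0, 0, 0, 0, 0]
    - [0.51, 0, 0, 0, 0, 0]
    - [0.51, 0, 0, 0, 0, 0]

```text
clock: 29.33
tool_pos: [449.3, 91.5, 18.0]
ee_rot: [-3.126, -0.309, 0.005]
contact_force: [-4.8, -1.9, 2.8]
finger_gap: 0.2
gripper_force: 2.5
```

Call:
jog_arm:
  series:
    - [0.03, 0, 0, 0, 0, 0]
    - [0.03, 0, 0, 0, 0, 0]
    - [-0.2, 0, 0, 0, 0, 0]
    - [-0.5, 0, 0, 0, 0, 0]
    - [-0.5, 0, -0.7, 0, 0, 0]
    - [-0.5, 0, -1.6, 0, 0, 0]
    - [-0.5, 0, -2.6, 0, 0, 0]
    - [-0.5, 0, -3.6, 0, 0, 0]
    - [-0.5, 0, -4.4, 0, 0, 0]
    - [-0.5, 0, -4.7, 0, 0, 0]

```text
clock: 30.17
tool_pos: [433.9, 87.7, 211.6]
ee_rot: [3.125, 0.308, 0.016]
contact_force: [1.0, 0.8, -1.6]
finger_gap: 0.6
gripper_force: 0.0
```

Call:
jog_arm:
  series:
    - [0, 0.5, 0, 0, 0, 0]
    - [0, 1.3, 0, 0, 0, 0]
    - [0, 2.1, 0, 0, 0, 0]
    - [0, 2.9, 0, 0, 0, 0]
    - [0, 3.7, 0, 0, 0, 0]
    - [0, 4.5, 0, 0, 0, 0]
    - [0, 5.2, 0, 0, 0, 0]
    - [0, 5.8, 0, 0, 0, 0]
    - [0, 6, 0, 0, 0, 0]
    - [0, 6, 0, 0, 0, 0]

```text
clock: 31.0
tool_pos: [478.4, -149.5, 206.1]
ee_rot: [3.126, 0.304, 0.001]
contact_force: [-0.3, -0.1, 0.3]
finger_gap: 0.8
gripper_force: 0.0
```

Run:
```python
from u import *
t=avg("top",6);s=avg("scene",6);np.savez("f8.npz",t=t,s=s)
a=cv2.resize(s[215:335,290:405],(398,415),interpolation=cv2.INTER_CUBIC);b=cv2.resize(t[195:290,220:335],(398,329),interpolation=cv2.INTER_CUBIC)
b=cv2.copyMakeBorder(b,0,415-329,0,0,cv2.BORDER_CONSTANT)
cv2.imwrite("pics/j1.png",np.hstack([a,b]).clip(0,255).astype(np.uint8))
```

```text
(no output)
```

View pics/j1.png

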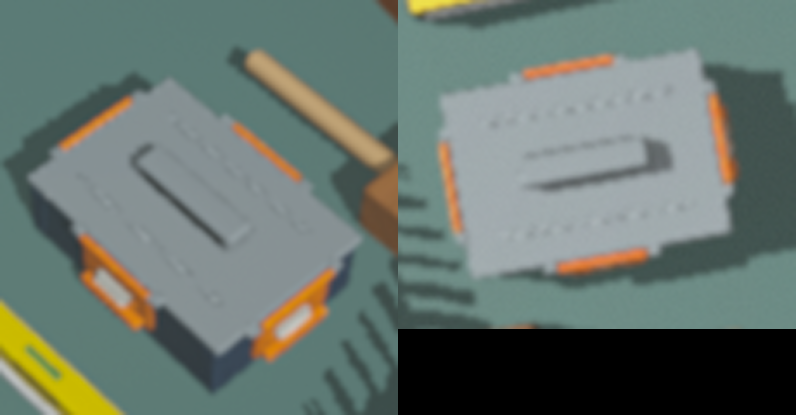

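All four clips lie down against the walls, with the lugs showing through the windows on +x and +y. I check numerically how far the pads stand out (about 9 mm if home, about 20 mm if unsnapped) and where the lid centre is.

Run:
```python
from u import *
t=np.load("f8.npz")["t"].astype(np.float32);th=.1965;C=np.array([540.6,109.4]);ex=np.array([np.cos(th),np.sin(th)]);ey=np.array([-ex[1],ex[0]])
print("lid",rect(t,"top",(228,205,325,282),69,(206,146),lambda i:np.where(i[:,:,2]-i[:,:,0]>15,0,i[:,:,2]-.77*i[:,:,1]),16,45)[:3])
off=np.arange(-6,30,2.)
for nm,n,tt,h in(("+x",ex,ey,77),("+y",ey,ex,107),("-x",-ex,ey,77),("-y",-ey,ex,107)):
    r=[]
    for o in off:
        W=C+n*(h+o)+np.arange(-22,23)[:,None]*tt;p=proj("top",np.c_[W,np.full(45,28.)]).astype(np.float32)
        c=cv2.remap(t,p[:,:1],p[:,1:],cv2.INTER_LINEAR)[:,0].mean(0);r.append(c[2]-c[0])
    print(nm,np.round(r).astype(int))
```

```text
lid (array([540.226, 111.527]), np.float64(1.7685234013638929), array([206.335, 146.014], dtype=float32))
+x [-13 -12  -6  15  56 106 132 116  69  20 -12 -23 -25 -24 -24 -24 -24 -24]
+y [-13 -13 -13 -10   2  31  77 114 115  80  32  -4 -21 -24 -24 -23 -23 -23]
-x [ 57 112 146 147 118  76  37   9  -7 -14 -16 -18 -20 -22 -22 -23 -24 -24]
-y [ 84 127 141 121  85  52  28   9  -5 -12 -13 -13 -13 -13 -13 -13 -13 -13]
```

All pads sit 5–11 mm out from their hinge lines, against about 20 mm for an unsnapped clip. The lid is flush and within its play, and the arm is clear, so I hand in.

```bash
python3 -c "
from bench import *
print(hand_in())"
```

```text
the job is handed in; nothing more can be done
None
```

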